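# Find the hidden notch in a dish warmer's rim and press the release

## Robot

A 6-joint arm with a two-finger parallel gripper is mounted at the origin on the work surface. World frame = base frame: x ahead of the robot, y to its left, z up, the work surface at z = 0. Lengths are in mm, angles in rad, forces in N, time in s.
With the tool pointing down it reaches from about 350 to 1000 mm from the base axis. Payload 7.1 kg.
Tool frame: the origin (TCP) lies between the finger pads; the fingertips stand 22 mm ahead of it and the grasp point (between the pads) lies 3 mm ahead of it; x points along the fingers, y is the direction in which the jaws open and shut, and the axes are right-handed (so a half turn about x gives the same grasp; the last joint's range is limited). The gripper opens to 85 mm and grips with 20 to 120 N. Pads are 22 mm wide; open, the fingers measure 114 mm over their backs; the gripper's body (76 mm by 85 mm) begins 54 mm behind the grasp point. The pads swing forward as they close: fully open they stand 13 mm farther back than shut.
Start: joints at [1.267, 0.423, 1.63, -0, 1.089, -0.019], TCP at [175.572, 599.816, 253.319] pointing down, gripper open.
Joint ranges: [-3, 3], [-0.9, 2.11], [0.09, 2.58], [-1.31, 4.45], [0.11, 2.69], [-2.54, 2.54]. Speed limits (rad/s): [2.39, 2.39, 3.01, 3.14, 3.14, 3.14].

## Interface

Orientations are given as a rotation vector (axis times angle).
In Python, from plant import arm, imaging, workorder gives the robot as it stands.
- The arm moves only by the shell command python3 -m creep 'ROWS' [OPENING] [FORCE]. ROWS is JSON, a list of rows, each a list of 6 numbers: the shift along the tool's x, y, z in cm, then the turn, a rotation vector about the tool's x, y, z in degrees. A call has exactly 5 rows; each row is the pose to reach, as a shift and turn from the pose commanded when the call began, along the tool's axes at that moment; what a row does not reach only later rows make up. A row lasts 1/10 s, in which the tool goes at most 50 mm and 8.59 degrees, less where a joint would pass 70% of its speed; a pose out of reach is approached as far as the arm can. A call with a gripper value outside its range is refused whole. OPENING is the finger opening in cm, from 0 to 8.54, set as the call begins (- or left out, the last holds). The fingers move at their own pace and stop on an object; FORCE is the grip in N (left out, the last holds). Time passes only in rows, so rows that repeat a pose let the fingers close, or fill a call up. It gives the time, the measured TCP pose, the force and the opening at its end, in the units of the state.
- arm.read_state(): the state, without advancing time (a new reading comes with each control period).
- imaging.get_image(name): name is "scene" or "top"; returns a dict with "color" (400x640x3 uint8, red, green, blue), "fx", "fy", "cx", "cy" (pixels), "world_to_cam" (4x4, takes a point from world to camera coordinates). Camera axes: x right, y up, looking along -z (the intrinsics and any distortion apply to the point x, -y, -z); pixel columns grow to the right and rows downward; lengths in mm; the calibration is good to about 2 mm. A picture is of the moment at which its call begins. There is no depth.
- workorder.sign_off(): hands the job in, once; it reports no verdict.
Trained networks look in a picture, given as the dict that the camera call returned (one of the last four; its "shot" number tells which), for a name from the list of things; names that differ only in an ending like _2 or _b are one class to them, and where a whole thing is asked for, a point or a joint stands for the part that bears it (a point fixed in the world has none). Each returns a list of dicts, best first, with "score" (0 to 1); they miss things now and then, are a little off and sometimes report something else, mostly with a low value. They report only what shows in the picture. A call takes as long as a camera call.
- imaging.look_for(picture, thing): "box" ([centre column, centre row, width, height] in pixels, round what is visible of it).
- imaging.regions_of(picture, thing): "region" (400x640 bool, what is visible of it) and "box" ([centre column, centre row, width, height] in pixels, round what is visible of it).
- imaging.spot_point(picture, thing): "position" ([column, row] in pixels: a listed point, or the origin of a listed thing).
The state is a dict: "time_s": time; "joint_pos": joint angles; "joint_vel": joint speeds; "effort": joint torques, N m; "eef_pos": TCP position; "orientation": TCP orientation; "ft_force": force on the tool from outside, world axes, zero at the start; "wrist_torque": the same for the moment, N m; "width": finger opening in mm.
Only numpy, scipy, OpenCV 4.12 (cv2) and the standard library are available. Lean on these libraries where they do the work, as an engineer would, in place of code of your own. Each camera call takes 0.05 s, during which the arm holds its last target. There are 200 camera calls.

## Task

Unlock the dish warmer's cover by its hidden release: with a fingertip, touch the top edge of the white rim near the end with the blue dot, slide lightly along the edge towards the other end until you find the notch, and press the grey key inside it fully down, where it stays. Press gently, do not shift or lift anything else; finish clear of everything.

Things in the scene. Friction and masses are not known exactly. Their poses are not given: they have to be found in the camera images.
- warmer: white dish warmer, fixed: 230 mm deep (x), 310 mm wide (y), flat deck 60 mm above the table. Origin under its centre at table height; x points away from the robot (turned up to 17 degrees), y to the left, z up. A white rim stands on the deck along y at x = -85 mm, between grey end blocks 30 mm wide in x, tops 88 mm above the table; the left block (+y) carries a blue dot
- rim_start (a point): middle of the rim's top edge, near its left end (blue dot), 20 mm from the grey end block: the sweep begins here and runs along the warmer's -y. Axes as the warmer's
- rim_mid (a point): middle of the rim's top edge, halfway along. The rim is 14 mm thick, its level top 84 mm above the table, open from y = -85 to +85 mm of the warmer. A notch 36 mm long (along y) is cut through its full thickness; the notch's centre lies anywhere from y = -55 to +10 mm and is not measured: feel or look for it. Axes as the warmer's
- rim_end (a point): right end of the rim's open top edge, at the other grey end block. To enter the notch, fingers must be under 34 mm wide along the rim: turn the gripper so that it closes across the rim (along the warmer's x). The deck is clear for 40 mm behind the rim and 20 mm in front of it; beyond lies a blue-framed cover, 200 mm wide (y), top 70 mm above the table. Axes as the warmer's
- key (a joint): how far the grey release key is pressed, m: 0 up, 0.008 fully down. It fills the notch's length, is 12 mm thick, its top 8 mm below the rim's edge, and moves straight down. It takes about 4 to 6 N all the way (friction, no spring), then meets a firm stop, and stays where it is left; two orange locking pins before the cover sink with it
- vial: small closed clear-glass vial with an orange cap, 22 mm across, 50 mm tall, standing on the warmer's top deck left of the cover; origin under its centre. Leave it alone.
- dish: little open glass dish, 40 mm across, 14 mm tall, on the warmer's top deck right of the cover; origin under its centre. Leave it alone.
- sample_jar: amber jar with white cap, 56 mm across, 75 mm tall, on the table; origin under its centre. Leave it alone.
- reagent_bottle: white bottle with blue cap, 60 mm across, 130 mm tall, on the table; origin under its centre. Leave it alone.
- beaker: open glass beaker, 66 mm across, 80 mm tall, on the table; origin under its centre. Leave it alone.
- probe: yellow-handled mounted needle, 150 mm long, lying on the table; origin under its middle, x axis towards its tip. Leave it alone.
- slide_box: green slide box 85 x 100 x 35 mm, lying on the table; origin under its centre. Leave it alone.

How it is judged:
By the outcome, as a careful person would: the job done as asked, in the order asked, and still so for the second after the job is handed in, with the robot touching nothing.
It also fails if it takes over 64 s, if anything falls off the work surface, if the arm or the gripper's body presses on something with over 40 N, if the wrist force passes 120 N, or if a joint passes its speed limit or range.

## Working session

There is one attempt and no reset: what is moved stays moved. The work goes in short steps, Python scripts to look and compute and a shell command to move; the robot and the scene stay as the last step left them, time stands still between calls to the robot, and variables do not carry over. Pictures are saved under pics/ and viewed, about 8 in all and at most 12, crops included, and the job is handed in when it is done.

```bash
mkdir -p pics; ls; cat > h.py <<'E'
import numpy as np, cv2
from scipy.spatial.transform import Rotation as R
from plant import arm, imaging, workorder
def ray(p,uv):
    M=np.array(p["world_to_cam"]);r=M[:3,:3];t=M[:3,3]
    d=np.array([(uv[0]-p["cx"])/p["fx"],-(uv[1]-p["cy"])/p["fy"],-1.])
    return -r.T@t, r.T@d
def atz(p,uv,z):
    o,d=ray(p,uv);return o+d*(z-o[2])/d[2]
def proj(p,X):
    M=np.array(p["world_to_cam"]);c=M[:3,:3]@np.array(X,float)+M[:3,3]
    return np.array([p["cx"]+p["fx"]*c[0]/-c[2],p["cy"]-p["fy"]*c[1]/-c[2]])
def save(p,n):cv2.imwrite("pics/"+n,cv2.cvtColor(p["color"],cv2.COLOR_RGB2BGR))
E
python3 - <<'E'
from h import *
s=arm.read_state();print(s)
for n in("top","scene"):
    p=imaging.get_image(n);save(p,n+"0.png");print(n,[k for k in p],p["fx"])
    for t,z in(("rim_start",84),("rim_mid",84),("rim_end",84),("warmer",0),("key",76)):
        for q in imaging.spot_point(p,t)[:2] if t!="key" else []:
            print(t,q["score"],np.round(q["position"]),atz(p,q["position"],z).round(1))
    print([(q["score"],np.round(q["box"])) for q in imaging.look_for(p,"key")[:2]])
E
```

```text
pics
{'time_s': 0.0, 'joint_pos': array([ 1.26698033e+00,  4.23816046e-01,  1.63070987e+00,  1.77281990e-05,
        1.08857644e+00, -1.90284198e-02]), 'joint_vel': array([-0.00060865, -0.00074507, -0.00169809, -0.00069191, -0.00206594,
       -0.00014425]), 'effort': array([-1.56767805e-03, -5.57404017e+01, -2.81740469e+01, -9.38693825e-05,
        7.56023830e-03, -8.07073874e-07]), 'eef_pos': array([175.42983778, 599.33711891, 252.5533289 ]), 'orientation': array([ 0.22237779,  1.55947038, -0.224721  ]), 'ft_force': array([-0.93224777,  0.20811294,  0.28479868]), 'wrist_torque': array([-0.02491438, -0.01335284, -0.02469386]), 'width': 85.47533769796654}
top ['color', 'fx', 'fy', 'cx', 'cy', 'world_to_cam', 'shot'] 397.68023837982423
rim_start 0.77 [309. 180.] [569.9  25.2  84. ]
rim_start 0.24 [185. 266.] [360.9 335.1  84. ]
rim_mid 0.58 [336. 181.] [566.5 -42.8  84. ]
rim_mid 0.57 [459. 242.] [ 404.5 -349.6   84. ]
rim_end 0.98 [369. 182.] [ 562.  -127.7   84. ]
warmer 0.6 [337. 157.] [648.7 -53.1   0. ]
[(0.6, array([353., 185.,  13.,   6.]))]
scene ['color', 'fx', 'fy', 'cx', 'cy', 'world_to_cam', 'shot'] 394.6526232848119
rim_start 0.8 [334. 207.] [575.4  24.2  84. ]
rim_mid 0.55 [304. 213.] [551.3 -45.9  84. ]
rim_end 0.63 [277. 226.] [ 551.1 -119.    84. ]
rim_end 0.37 [157. 256.] [ 486.7 -374.3   84. ]
warmer 0.7 [323. 261.] [643.  -49.6   0. ]
warmer 0.65 [310. 217.] [508.1  -2.7   0. ]
[(0.72, array([391., 237.,  13.,  24.])), (0.54, array([318., 231.,  54.,  25.]))]
```

```bash
python3 -c "
import cv2,numpy as np
cv2.imwrite('pics/both.png',cv2.resize(np.vstack([cv2.imread('pics/top0.png'),cv2.imread('pics/scene0.png')]),(480,600)))"
```

```text
(no output)
```

View pics/top0.png

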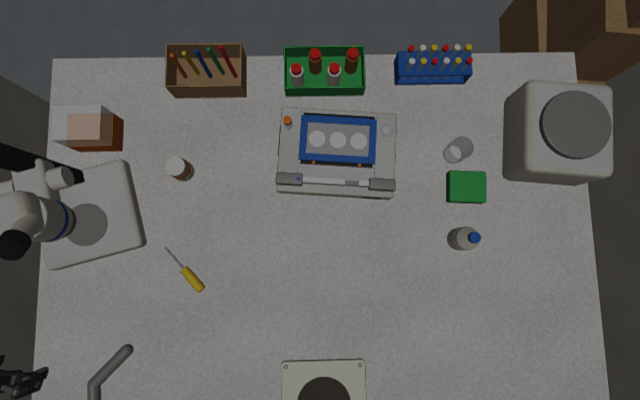

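View pics/scene0.png

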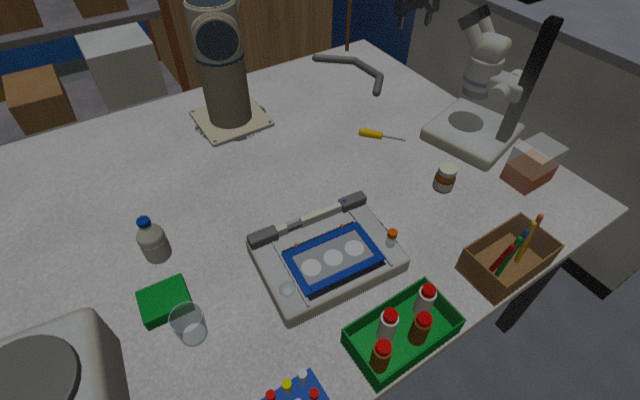

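The top view shows the warmer. Its left block (blue dot) is at about (289,179), the right block at (382,184), and a grey key segment at about (352,183). The scene view agrees, with the key near (293,224). I'll take a closer look at the rim.

```bash
python3 -c "
import cv2,numpy as np
a=cv2.imread('pics/top0.png')[165:205,270:405];b=cv2.imread('pics/scene0.png')[185:255,240:375]
f=lambda i:cv2.resize(i,None,fx=5.9,fy=5.0,interpolation=cv2.INTER_CUBIC)
cv2.imwrite('pics/c1.png',cv2.convertScaleAbs(np.vstack([f(a),f(b)]),alpha=1.3))"
```

```text
(no output)
```

View pics/c1.png

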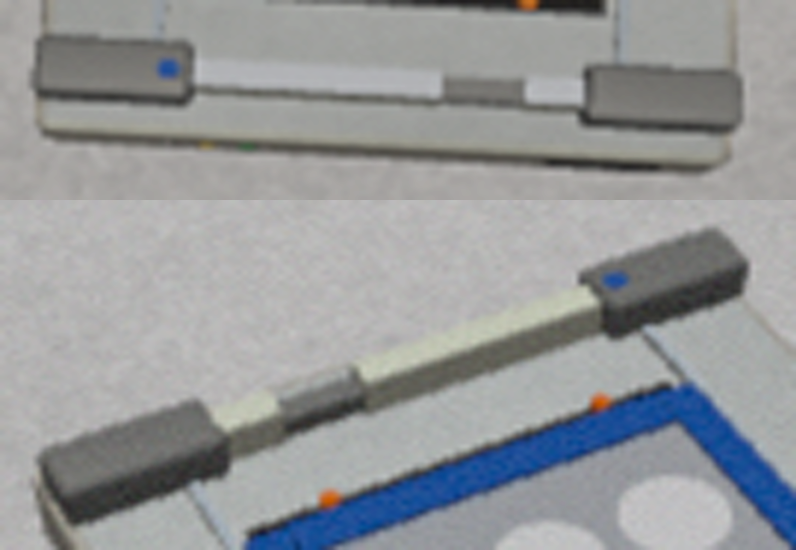

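```bash
python3 - <<'E'
from h import *
for n,pts in(("top",dict(L=(302.5,179.6),R=(369.2,183.4),k1=(345.1,183.0),k2=(359,183.4),bl=(302.4,178.3+.0))),("scene",dict(L=(341,204.5),R=(277.8,229.5),k1=(300.5,220),k2=(287.,225.5)))):
    p=imaging.get_image(n)
    W={k:atz(p,v,76 if k[0]=="k" and n=="top" else 84) for k,v in pts.items()}
    for k in W:print(n,k,W[k].round(1))
    d=W["L"]-W["R"];u=d/np.linalg.norm(d);m=(W["L"]+W["R"])/2
    print("len",np.linalg.norm(d),"yaw",np.degrees(np.arctan2(-d[0],d[1])),"mid",m,"key y",[(W[k]-m)@u for k in("k1","k2")])
    m_=m; 
s=arm.read_state();print(R.from_rotvec(s["orientation"]).as_matrix().round(3),s["time_s"])
E
```

```text
top L [570.9  41.7  84. ]
top R [ 557.9 -128.1   84. ]
top k1 [561.5 -67.2  76. ]
top k2 [ 559.7 -102.9   76. ]
top bl [574.3  41.9  84. ]
len 170.28354895366752 yaw -4.403490605185358 mid [564.40954735 -43.1941451   84.        ] key y [np.float64(-24.151300673801956), np.float64(-59.895617855704245)]
scene L [576.6  43.7  84. ]
scene R [ 562.4 -122.6   84. ]
scene k1 [565.9 -64.4  84. ]
scene k2 [563.4 -99.1  84. ]
len 166.90600209631793 yaw -4.885719010834246 mid [569.50049122 -39.45317697  84.        ] key y [np.float64(-25.12099229371976), np.float64(-59.94236520795781)]
[[ 0.     0.281  0.96 ]
 [ 0.     0.96  -0.281]
 [-1.     0.     0.   ]] 0.7
```

The two views agree: rim middle ≈ (567,-41.5), yaw ≈ -4.6°, key centre at about y = -42 mm on the rim. I'm starting the move now, closing the gripper on the way.

```bash
python3 -m creep '[[0,-2,2.5,4,0,0],[0,-5,6.2,12,0,0],[0,-8.2,10,20,0,0],[0,-11.3,13.9,28,0,0],[0,-14.5,17.8,36,0,0]]' 0 20
cat > rel.py <<'E'
import sys
from h import *
m=np.array([567,-41.5,84.]);yaw=np.radians(-4.6);Wx=np.array([np.cos(yaw),np.sin(yaw),0]);Wy=np.array([-np.sin(yaw),np.cos(yaw),0])
def local(s):
    T=R.from_rotvec(s["orientation"]).as_matrix();tip=s["eef_pos"]+22*T[:,0]-m
    return np.array([tip@Wx,tip@Wy,tip[2]+84]),T
if __name__=="__main__":
    s=arm.read_state();l,T=local(s);g=np.array(eval(sys.argv[1]))  # goal tip (rim x,y, z)
    tgt=m+Wx*g[0]+Wy*g[1];tgt[2]=g[2]
    D=np.c_[[0,0,-1],Wx,np.cross([0,0,-1],Wx)]
    d=tgt+[0,0,22]-s["eef_pos"]
    print("t",s["time_s"],"tip local",l.round(1),"w",round(s["width"],1),"F",s["ft_force"].round(2),"tq",s["wrist_torque"].round(2))
    print("shift cm",(T.T@d/10).round(2),"turn deg",np.degrees(R.from_matrix(T.T@D).as_rotvec()).round(1))
E
python3 rel.py 0,65,230
```

```text
time_s: 1.2
eef_pos: [306.2, 409.5, 253.5]
orientation: [0.717, 1.449, -0.716]
ft_force: [1.9, 1.1, -0.3]
width: 12.4
t 1.2 tip local [-296.1  428.7  231.5] w 12.4 F [ 1.89  1.11 -0.25] tq [ 0.05 -0.01 -0.01]
shift cm [ 0.15 -2.32 46.84] turn deg [42. -0. -0.]
```

```bash
python3 -m creep '[[0,-0.2,5,8,0,0],[0,-0.5,10,16,0,0],[0,-0.8,15,24,0,0],[0,-1,20,32,0,0],[0,-1.2,25,40,0,0]]' 
python3 rel.py 0,65,130
```

```text
time_s: 1.7
eef_pos: [449.5, 204.3, 253.7]
orientation: [1.244, 1.187, -1.242]
ft_force: [0.8, 0.1, 0.1]
width: -0.2
t 1.7 tip local [-136.8  235.6  231.7] w -0.2 F [0.82 0.05 0.08] tq [-0.   -0.03  0.04]
shift cm [10.17 13.08 17.52] turn deg [ 2. -0. -0.]
```

```bash
python3 -m creep '[[0.5,2.5,3.4,2,0,0],[1,5.5,7.4,2,0,0],[2,8.5,11.4,2,0,0],[4,11.5,15,2,0,0],[7,13.1,17.5,2,0,0]]' 
python3 -m creep '[[2,0,0,0,0,0],[3,0,0,0,0,0],[3,0,0,0,0,0],[3,0,0,0,0,0],[3,0,0,0,0,0]]' 
python3 rel.py 0,65,95
python3 - <<'E'
from h import *
from rel import *
l,T=local(arm.read_state())
out=[]
for n in("top","scene"):
    p=imaging.get_image(n)
    for yy in(65,-24,-60):
        print(n,yy,proj(p,m+Wy*yy).round(1))
    s=arm.read_state();u=proj(p,s["eef_pos"]+22*T[:,0]);print(n,"tip",u)
    c=p["color"][int(u[1])-50:int(u[1])+50,int(u[0])-70:int(u[0])+130 if n=="top" else int(u[0])+130]
    c=p["color"][int(u[1])-35:int(u[1])+45,(int(u[0])-40 if n=="top" else int(u[0])-90):][:,:130]
    out.append(cv2.resize(c,(487,300),interpolation=cv2.INTER_CUBIC))
cv2.imwrite("pics/c2.png",cv2.cvtColor(np.vstack(out),cv2.COLOR_RGB2BGR))
E
```

```text
time_s: 2.2
eef_pos: [575.8, 23.4, 184.5]
orientation: [1.268, 1.168, -1.261]
ft_force: [0.9, -0.1, -0.0]
width: 0.2
time_s: 2.7
eef_pos: [573.0, 26.6, 154.7]
orientation: [1.265, 1.172, -1.262]
ft_force: [-0.1, 0.6, -0.6]
width: 0.0
t 2.7 tip local [  0.5  68.4 132.7] w 0.0 F [-0.05  0.59 -0.6 ] tq [-0.   -0.03  0.  ]
shift cm [ 3.77 -0.06  0.34] turn deg [ 0.3 -0.  -0.1]
top 65 [309.7 179. ]
top -24 [344.6 181.1]
top -60 [358.7 181.9]
top tip [307.95653254 175.0628028 ]
scene 65 [333.  206.7]
scene -24 [299.9 219.9]
scene -60 [285.9 225.5]
scene tip [335.06819064 192.39461146]
```

View pics/c2.png

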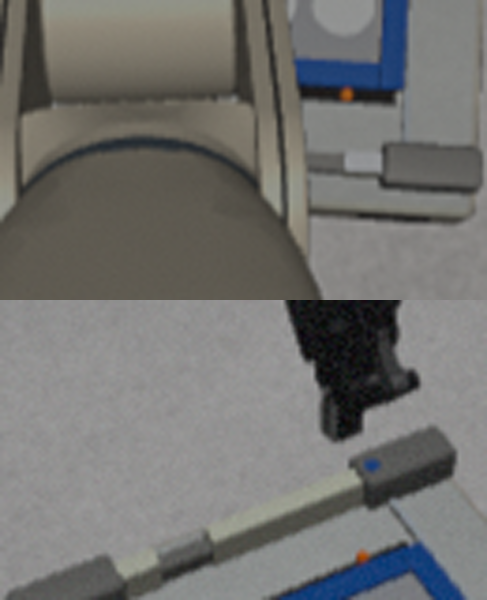

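The fingertip hangs above the rim at about (337,192) in the scene view, as computed, so I'm lowering it.

```bash
python3 -m creep '[[1,0,0.1,0,0,0],[2.2,0,0.3,0,0,0],[3.3,0,0.35,0,0,0],[3.9,0,0.35,0.3,0,0],[3.9,0,0.35,0.3,0,0]]' 
python3 -m creep '[[0.2,0,0,0,0,0],[0.3,0,0,0,0,0],[0.4,0,0,0,0,0],[0.45,0,0,0,0,0],[0.5,0,0,0,0,0]]' 
python3 rel.py 0,65,84
```

```text
time_s: 3.3
eef_pos: [571.2, 22.3, 112.7]
orientation: [1.267, 1.172, -1.271]
ft_force: [-0.3, -0.1, -0.7]
width: 0.3
time_s: 3.8
eef_pos: [572.2, 22.4, 109.5]
orientation: [1.269, 1.17, -1.268]
ft_force: [-0.4, -0.2, 0.6]
width: -0.2
t 3.8 tip local [ 0.1 64.2 87.5] w -0.2 F [-0.4  -0.19  0.62] tq [ 0.01 -0.03  0.  ]
shift cm [ 0.35 -0.01 -0.08] turn deg [-0. -0. -0.]
```

```bash
python3 -m creep '[[0.05,0,0,0,0,0],[0.1,0,0,0,0,0],[0.15,0,0,0,0,0],[0.15,0,0,0,0,0],[0.15,0,0,0,0,0]]' 
python3 rel.py 0,65,84
```

```text
time_s: 4.3
eef_pos: [572.1, 22.4, 107.8]
orientation: [1.268, 1.17, -1.268]
ft_force: [-0.4, -0.2, 0.1]
width: 0.0
t 4.3 tip local [-0.1 64.1 85.8] w 0.0 F [-0.41 -0.21  0.12] tq [-0.03 -0.    0.02]
shift cm [ 0.18  0.01 -0.09] turn deg [-0.  0.  0.]
```

```bash
python3 -m creep '[[0.03,0,0,0,0,0],[0.06,0,0,0,0,0],[0.1,0,0,0,0,0],[0.1,0,0,0,0,0],[0.1,0,0,0,0,0]]' 
python3 rel.py 0,65,84
```

```text
time_s: 4.8
eef_pos: [572.1, 22.4, 106.8]
orientation: [1.268, 1.17, -1.268]
ft_force: [-0.5, -0.7, 0.4]
width: 0.1
t 4.8 tip local [-0.  64.1 84.8] w 0.1 F [-0.5  -0.75  0.37] tq [-0.02 -0.04  0.03]
shift cm [ 0.08  0.   -0.09] turn deg [-0.  0.  0.]
```

```bash
python3 -m creep '[[0.02,0,0,0,0,0],[0.04,0,0,0,0,0],[0.06,0,0,0,0,0],[0.06,0,0,0,0,0],[0.06,0,0,0,0,0]]' 
python3 rel.py 0,65,84
```

```text
time_s: 5.3
eef_pos: [572.1, 22.4, 106.2]
orientation: [1.268, 1.17, -1.268]
ft_force: [-0.2, 0.6, 0.7]
width: 0.4
t 5.3 tip local [-0.  64.1 84.2] w 0.4 F [-0.21  0.65  0.66] tq [ 0.02 -0.01 -0.04]
shift cm [ 0.02  0.   -0.09] turn deg [-0.  0.  0.]
```

```bash
python3 -m creep '[[0.02,0,0,0,0,0],[0.04,0,0,0,0,0],[0.05,0,0,0,0,0],[0.05,0,0,0,0,0],[0.05,0,0,0,0,0]]' 
python3 rel.py 0,65,84
```

```text
time_s: 5.8
eef_pos: [572.1, 22.4, 106.0]
orientation: [1.268, 1.17, -1.268]
ft_force: [-1.9, 0.4, 5.5]
width: -0.0
t 5.8 tip local [-0.  64.1 84. ] w -0.0 F [-1.9   0.4   5.49] tq [-0.03  0.33  0.06]
shift cm [ 0.    0.   -0.09] turn deg [-0. -0. -0.]
```

Contact is made: 5.5 N on the rim's top at local y = 64. Next I slide lightly along -y (tool +z).

```bash
python3 -m creep '[[0,0,0.2,0,0,0],[0,0,0.6,0,0,0],[0,0,1.0,0,0,0],[0,0,1.4,0,0,0],[0,0,1.8,0,0,0]]' 
python3 rel.py 0,-42,84
```

```text
time_s: 6.3
eef_pos: [571.2, 4.3, 106.1]
orientation: [1.269, 1.169, -1.267]
ft_force: [0.8, 2.5, 6.0]
width: -0.2
t 6.3 tip local [ 0.5 46.  84.1] w -0.2 F [0.77 2.47 6.03] tq [ 0.59 -0.03 -0.02]
shift cm [ 0.   -0.04  8.8 ] turn deg [-0.  -0.  -0.1]
```

```bash
python3 -m creep '[[0,0,0.4,0,0,0],[0,-0.01,0.8,0,0,0],[0,-0.02,1.2,0,0,0],[0,-0.02,1.6,0,0,0],[0,-0.03,2.0,0,0,0]]' 
python3 -m creep '[[0,0,0.4,0,0,0],[0,0,0.8,0,0,0],[0,0,1.2,0,0,0],[0,-0.01,1.6,0,0,0],[0,-0.01,2.0,0,0,0]]' 
python3 rel.py 0,-42,84
```

```text
time_s: 6.8
eef_pos: [569.2, -15.7, 106.1]
orientation: [1.269, 1.169, -1.268]
ft_force: [0.7, 4.0, 4.6]
width: 0.0
time_s: 7.3
eef_pos: [567.5, -35.6, 106.0]
orientation: [1.269, 1.169, -1.268]
ft_force: [1.3, 4.3, 6.0]
width: -0.2
t 7.3 tip local [ 0.  6. 84.] w -0.2 F [1.31 4.33 6.  ] tq [ 0.73 -0.01 -0.02]
shift cm [0.   0.   4.79] turn deg [-0.  -0.  -0.1]
```

```bash
python3 -m creep '[[0,0,0.4,0,0,0],[0,0,0.8,0,0,0],[0,0,1.2,0,0,0],[0,0,1.6,0,0,0],[0,0,2.0,0,0,0]]' 
python3 -m creep '[[0,0,0.3,0,0,0],[0,0,0.5,0,0,0],[0,0,0.7,0,0,0],[0,0,0.9,0,0,0],[0,0,1.1,0,0,0]]' 
python3 rel.py 0,-42,84
```

```text
time_s: 7.8
eef_pos: [565.8, -55.5, 106.1]
orientation: [1.269, 1.169, -1.268]
ft_force: [-0.5, 4.2, 6.9]
width: 0.0
time_s: 8.3
eef_pos: [564.9, -66.4, 106.0]
orientation: [1.269, 1.169, -1.268]
ft_force: [0.5, 3.6, 4.7]
width: -0.2
t 8.3 tip local [ -0.1 -25.   84. ] w -0.2 F [0.53 3.64 4.73] tq [ 0.67 -0.1   0.05]
shift cm [0.   0.01 1.7 ] turn deg [-0. -0. -0.]
```

```bash
python3 -m creep '[[0,0,0.1,0,0,0],[0,0,0.2,0,0,0],[0,0,0.3,0,0,0],[0,0,0.4,0,0,0],[0,0,0.5,0,0,0]]' 
python3 rel.py 0,-42,84
```

```text
time_s: 8.8
eef_pos: [564.3, -71.4, 105.9]
orientation: [1.269, 1.17, -1.268]
ft_force: [0.4, 2.7, 4.5]
width: 0.1
t 8.8 tip local [ -0.2 -30.   83.9] w 0.1 F [0.37 2.69 4.53] tq [ 0.56 -0.06  0.05]
shift cm [-0.01  0.03  1.2 ] turn deg [-0. -0. -0.]
```

```bash
for i in 1; do python3 -m creep '[[0,0,0.1,0,0,0],[0,0,0.2,0,0,0],[0,0,0.2,0,0,0],[0,0,0.3,0,0,0],[0,0,0.3,0,0,0]]'; done 
python3 rel.py 0,-42,84
```

```text
time_s: 9.3
eef_pos: [563.7, -74.4, 105.5]
orientation: [1.268, 1.17, -1.269]
ft_force: [-0.1, -0.4, 0.0]
width: -0.1
t 9.3 tip local [ -0.7 -33.1  83.5] w -0.1 F [-0.08 -0.36  0.02] tq [ 0.01  0.01 -0.02]
shift cm [-0.05  0.07  0.89] turn deg [-0.  0.  0.]
```

```bash
python3 -m creep '[[0,0,0.1,0,0,0],[0,0,0.2,0,0,0],[0,0,0.2,0,0,0],[0,0,0.3,0,0,0],[0,0,0.3,0,0,0]]'
python3 rel.py 0,-42,84
```

```text
time_s: 9.8
eef_pos: [563.6, -77.3, 105.7]
orientation: [1.268, 1.17, -1.268]
ft_force: [-0.2, 0.9, -0.2]
width: 0.1
t 9.8 tip local [ -0.5 -35.9  83.7] w 0.1 F [-0.25  0.92 -0.17] tq [ 0.06  0.01 -0.03]
shift cm [-0.03  0.05  0.61] turn deg [-0. -0.  0.]
```

The force dropped to zero at local y ≈ -32, so the fingertip is over the notch. Touch puts the notch centre at about -38.5 and vision at -42. I'll aim for -40 and go down.

```bash
python3 -m creep '[[0,0.02,0.2,0,0,0],[0,0.05,0.4,0,0,0],[0,0.05,0.4,0,0,0],[0.1,0.05,0.4,0,0,0],[0.2,0.05,0.4,0,0,0]]'
python3 -m creep '[[0.1,0,0,0,0,0],[0.2,0,0,0,0,0],[0.3,0,0,0,0,0],[0.35,0,0,0,0,0],[0.4,0,0,0,0,0]]'
python3 rel.py 0,-40,76
```

```text
time_s: 10.3
eef_pos: [563.8, -81.2, 103.6]
orientation: [1.268, 1.17, -1.268]
ft_force: [0.5, 0.4, 0.1]
width: -0.2
time_s: 10.8
eef_pos: [563.8, -81.2, 99.6]
orientation: [1.268, 1.17, -1.268]
ft_force: [-0.0, 0.7, 0.0]
width: 0.0
t 10.8 tip local [  0.  -39.9  77.6] w 0.0 F [-0.05  0.66  0.03] tq [ 0.01 -0.04  0.03]
shift cm [ 0.16 -0.    0.01] turn deg [-0.  0.  0.]
```

Now pressing the key. The top should be met at z = 76 and the stop at 68.

```bash
python3 -m creep '[[0.06,0,0,0,0,0],[0.12,0,0,0,0,0],[0.18,0,0,0,0,0],[0.22,0,0,0,0,0],[0.26,0,0,0,0,0]]'
python3 -m creep '[[0.05,0,0,0,0,0],[0.1,0,0,0,0,0],[0.15,0,0,0,0,0],[0.2,0,0,0,0,0],[0.25,0,0,0,0,0]]'
python3 rel.py 0,-40,68
```

```text
time_s: 11.3
eef_pos: [563.9, -81.3, 97.3]
orientation: [1.268, 1.17, -1.268]
ft_force: [-0.6, 0.6, 2.5]
width: -0.1
time_s: 11.8
eef_pos: [563.8, -81.3, 94.6]
orientation: [1.268, 1.17, -1.268]
ft_force: [-0.2, -0.4, 3.9]
width: -0.2
t 11.8 tip local [  0.  -39.9  72.6] w -0.2 F [-0.2  -0.36  3.85] tq [ 0.01  0.21 -0.03]
shift cm [ 0.46 -0.    0.01] turn deg [-0.  0. -0.]
```

```bash
python3 -m creep '[[0.06,0,0,0,0,0],[0.12,0,0,0,0,0],[0.18,0,0,0,0,0],[0.24,0,0,0,0,0],[0.3,0,0,0,0,0]]'
python3 -m creep '[[0.03,0,0,0,0,0],[0.06,0,0,0,0,0],[0.09,0,0,0,0,0],[0.12,0,0,0,0,0],[0.14,0,0,0,0,0]]'
python3 rel.py 0,-40,68
```

```text
time_s: 12.3
eef_pos: [563.9, -81.3, 91.6]
orientation: [1.268, 1.17, -1.268]
ft_force: [-1.7, 0.7, 2.9]
width: -0.2
time_s: 12.8
eef_pos: [563.8, -81.3, 90.2]
orientation: [1.268, 1.17, -1.268]
ft_force: [-1.9, -1.1, 3.2]
width: 0.1
t 12.8 tip local [  0.  -39.9  68.2] w 0.1 F [-1.91 -1.07  3.17] tq [-0.03  0.16  0.05]
shift cm [ 0.02 -0.    0.01] turn deg [-0.  0. -0.]
```

Almost down. I'll make small steps until the firm stop shows.

```bash
python3 -m creep '[[0.02,0,0,0,0,0],[0.03,0,0,0,0,0],[0.04,0,0,0,0,0],[0.04,0,0,0,0,0],[0.04,0,0,0,0,0]]'
python3 rel.py 0,-40,68
```

```text
time_s: 13.3
eef_pos: [563.8, -81.2, 90.0]
orientation: [1.268, 1.17, -1.268]
ft_force: [-0.7, 0.3, 4.8]
width: -0.2
t 13.3 tip local [  0.  -39.9  68. ] w -0.2 F [-0.74  0.31  4.83] tq [-0.11  0.31  0.05]
shift cm [ 0.   -0.    0.01] turn deg [-0.  0. -0.]
```

```bash
python3 -m creep '[[0.01,0,0,0,0,0],[0.02,0,0,0,0,0],[0.03,0,0,0,0,0],[0.03,0,0,0,0,0],[0.03,0,0,0,0,0]]'
python3 rel.py 0,-40,68
```

```text
time_s: 13.8
eef_pos: [563.9, -81.3, 90.0]
orientation: [1.268, 1.17, -1.268]
ft_force: [-2.7, 0.9, 7.9]
width: -0.3
t 13.8 tip local [  0.1 -39.9  68. ] w -0.3 F [-2.67  0.89  7.86] tq [-0.06  0.48  0.01]
shift cm [-0.   -0.01  0.01] turn deg [-0.  0. -0.]
```

The tip stays at 68.0 mm while the force climbs past the key's friction. One small confirming step, then straight up.

```bash
python3 -m creep '[[0.02,0,0,0,0,0],[0.02,0,0,0,0,0],[0.02,0,0,0,0,0],[0.02,0,0,0,0,0],[0.02,0,0,0,0,0]]'
python3 rel.py 0,-40,68
python3 -m creep '[[-0.1,0,0,0,0,0],[-0.5,0,0,0,0,0],[-1.2,0,0,0,0,0],[-2,0,0,0,0,0],[-3.5,0,0,0,0,0]]'
python3 -m creep '[[-3,0,0,0,0,0],[-7,0,0,0,0,0],[-11,0,0,0,0,0],[-13,0,0,0,0,0],[-13,0,0,0,0,0]]'
python3 rel.py -150,-40,230
```

```text
time_s: 14.3
eef_pos: [563.9, -81.3, 89.9]
orientation: [1.268, 1.17, -1.268]
ft_force: [-2.7, 0.2, 10.8]
width: -0.4
t 14.3 tip local [  0.1 -39.9  67.9] w -0.4 F [-2.74  0.24 10.84] tq [-0.    0.53 -0.05]
shift cm [-0.01 -0.01  0.01] turn deg [-0.  0. -0.]
time_s: 14.8
eef_pos: [563.3, -81.2, 124.5]
orientation: [1.268, 1.171, -1.269]
ft_force: [0.3, 0.0, 0.0]
width: 0.1
time_s: 15.3
eef_pos: [565.8, -81.5, 259.2]
orientation: [1.271, 1.163, -1.263]
ft_force: [0.6, -0.7, 0.3]
width: 0.3
t 15.3 tip local [  2.2 -40.  237.2] w 0.3 F [ 0.57 -0.71  0.28] tq [ 0.03 -0.01 -0.05]
shift cm [  0.6  -15.21   0.  ] turn deg [-0.   0.  -0.5]
```

Now I back towards the robot to clear the view, then check.

```bash
python3 -m creep '[[0,-4,0,0,0,0],[0,-9,0,0,0,0],[0,-13,0,0,0,0],[0,-15,0,0,0,0],[0,-15,0,0,0,0]]'
python3 - <<'E'
from h import *
for i in range(2):p=imaging.get_image("scene")
save(p,"scene1.png");o=cv2.cvtColor(p["color"],cv2.COLOR_RGB2BGR);a=cv2.imread("pics/scene0.png")
f=lambda i:cv2.resize(i[180:270,235:395],None,fx=3.3,fy=3.3,interpolation=cv2.INTER_CUBIC)
cv2.imwrite("pics/c3.png",np.vstack([f(a),f(o)]))
E
```

```text
time_s: 15.8
eef_pos: [411.0, -68.7, 253.8]
orientation: [1.268, 1.172, -1.27]
ft_force: [-0.1, 0.6, 0.4]
width: 0.0
```

View pics/c3.png

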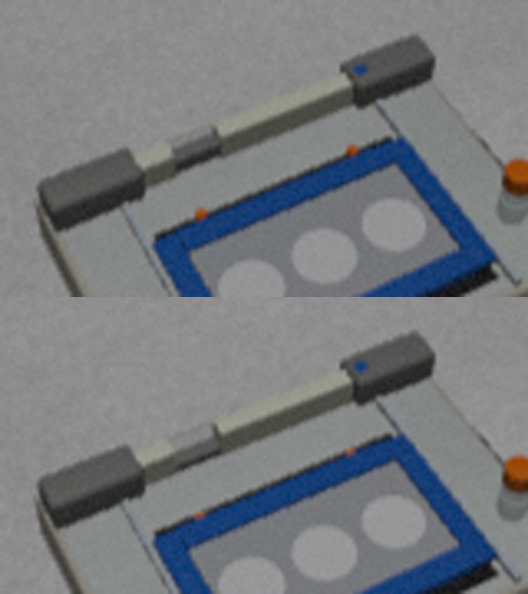

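The before/after crop shows the key sunk in its notch (about (195,445)). Both orange pins (about (200,515) and (350,453)) have dropped almost out of sight, and the cover and vial haven't moved. I'm handing in.

```bash
python3 -c "
from plant import workorder,arm
print(arm.read_state()['ft_force'],workorder.sign_off())"
```

```text
the job is handed in; nothing more can be done
[ 0.64900287 -0.6522812   0.52359625] None
```

The release key is pressed fully down, and the job is handed in at about 16 s of the 64 s allowed.

- **Sweep:** The closed fingertips touched the rim top at y ≈ +64 mm, near the blue dot, with about 5.5 N. They slid towards the other end at about 4.5–7 N, and the force dropped to zero at y ≈ -32 mm, over the notch.
- **Press:** I pressed at y ≈ -40 mm. The key moved from 76 to 68 mm at about 3–5 N. At the stop the fingertip held at 68 mm while the force rose to 10.8 N.
- **Finish:** I lifted straight up and backed away. The last force reading is under 1 N, so the arm is touching nothing.

The last picture shows the key down, both orange pins sunk, and the cover and vial where they were. I did not compare the dish or the items on the table in that picture, but the arm passed well above them.

Touch and vision differed by about 3.5 mm on the notch centre (-38.5 against -42 mm). Both lie within the finger's clearance in the notch.

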